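# Set the end stop of a dowel borer and hold a rail home for boring

## Robot

A 6-joint arm with a two-finger parallel gripper is mounted at the origin on the work surface. World frame = base frame: x ahead of the robot, y to its left, z up, the work surface at z = 0. Lengths are in mm, angles in rad, forces in N, time in s.
With the tool pointing down it reaches from about 375 to 750 mm from the base axis. Payload 9 kg.
Tool frame: the origin (TCP) lies at the centre of the arm's flange, where the gripper is bolted on; the fingertips stand 173 mm ahead of it and the grasp point (between the pads) lies 155 mm ahead of it (r.grip_depth is the distance from the TCP to the grasp point, in mm); z points along the fingers, y is the direction in which the jaws open and shut (so a half turn about z gives the same grasp; the last joint's range is limited). The gripper opens to 85 mm and grips with 20 to 120 N. Pads are 22 mm wide; open, the fingers measure 114 mm over their backs; the gripper's body (76 mm by 85 mm) begins 54 mm behind the grasp point. The pads swing forward as they close: fully open they stand 13 mm farther back than shut.
Start: joints at [-1.399, 0.104, 0.097, 1.564, 0, 1.353], TCP at [228.011, -555.003, 404.731] pointing down, gripper open.
Joint ranges: [-2.99, 2.99], [-0.84, 1.86], [-1.1, 1.16], [-1.84, 2.11], [-1.51, 1.56], [-3.14, 3.14]. Speed limits (rad/s): [2.22, 2.22, 2.57, 3.14, 3.14, 3.14].

## Interface

Orientations are given as a unit quaternion [w, x, y, z].
In Python, from workcell import r gives the robot as it stands.
- The arm moves only by the tool carry_out, never from a script. Its argument "motion" is one flat list of numbers, 7 for each row, row after row: the turn, a rotation vector about the world's x, y, z in rad, then the shift along the world's x, y, z in cm, then the opening, from 0 (shut) to 1 (fully open). A call has exactly 10 rows; each row shifts and turns the commanded pose from where the row before left it; what a row does not reach is not made up. A row lasts 1/10 s, in which the tool goes at most 50 mm and 8.59 degrees, less where a joint would pass 70% of its speed; a pose out of reach is approached as far as the arm can. A call is refused whole if a number of a shift passes 5 or a number of a turn 0.15, either way. A call with a gripper value outside its range is refused whole. The fingers move at their own pace and stop on an object; "grip_force" is the grip in N (left out, the last holds). Time passes only in rows, so rows that do not move let the fingers close, or fill a call up. It gives the time, the measured TCP pose, the force and the opening at its end, in the units of the state.
- r.get_obs(): the state, without advancing time (a new reading comes with each control period).
- r.grab_frame(name): name is "scene" or "side" or "wrist"; returns (picture, depth): 420x560x3 uint8, red, green, blue; 420x560 float32, mm along the optical axis (not along the pixel's ray), 0 where there is no reading.
- r.get_calibration(name): a dict with "camera_matrix" (3x3 intrinsics, pixels), "distortion" ([k1, k2, p1, p2, k3] as OpenCV has them; the pictures are not rectified), "eye" and "attitude" of the camera in the world; the wrist camera has in their place "tool_from_camera" (4x4, takes a point from camera to tool coordinates, whose origin is the TCP and whose axes are the flange's). Camera axes: x right, y up, looking along -z (the intrinsics and any distortion apply to the point x, -y, -z); pixel columns grow to the right and rows downward; lengths in mm; the calibration is good to about 2 mm. A picture is of the moment at which its call begins: read the wrist's pose just before it. get_calibration takes no time and is no camera call.
- r.sign_off(): hands the job in, once; it reports no verdict.
The state is a dict: "time": time; "q": joint angles; "dq": joint speeds; "joint_efforts": joint torques, N m; "position": TCP position; "tool_rot": TCP orientation; "ft_force": force on the tool from outside, world axes, zero at the start; "wrist_torque": the same for the moment, N m; "width": opening from 0.0 (shut) to 1.0 (fully open).
Only numpy, scipy, OpenCV 4.12 (cv2) and the standard library are available. Lean on these libraries where they do the work, as an engineer would, in place of code of your own. Each camera call takes 0.05 s, during which the arm holds its last target. There are 200 camera calls.

## Task

Get a rail ready for boring in the green horizontal dowel borer: first crank its handwheel, pulling the top of the rim towards the robot and regrasping as needed, until the middle of the white band on the rim stands at the red pointer. Then lay the loose beech rail flat on the steel table with its long edge against the fence, slide it endways against the sprung brass plunger until its end butts squarely on the steel stop behind, and finish like that: the program ends with the gripper still holding the rail pressed home on the stop with a moderate, steady push, not let go. Leave the tumbler, the glue bottle and the dowel box where they are.

Things in the scene. Friction and masses are not known exactly. Their poses are not given: they have to be found in the camera images.
- borer: Green benchtop horizontal dowel borer fixed to the bench, base 150 x 370 mm. Origin on the bench top, z up, x away from the robot, y along the fence towards the handwheel; turned up to 0.15 rad. The steel table is 60 mm high, x -85 to +30 mm, y -145 to +20 mm. Behind the fence, from x = +78 mm, the boring motor (top at z = 114 mm), off and drawn back.
- fence_top (a point): Middle of the front top edge of the aluminium fence that stands along the back of the table, 12 mm above the table (z = 72 mm), 165 mm long along borer y, 15 mm thick; its face looks to borer -x and lies at borer x = +30 mm.
- rail_home (a point): Point on the table top where the centre of the rail's underside comes when the rail is home with the wheel at 0: borer x +7.5 mm, y -45 mm, z 60 mm. Axes as the borer's; the rail then lies along y.
- wheel (a joint): Angle of the black handwheel, rad. 0 = white band at the red pointer; grows as the top of the rim is pulled towards the robot (borer -x). Starts between -2.9 and -1.7 (white band then high up or level on the far side); friction (0.14 N m) holds it where it is left; ends of travel -4.2 and +1.2. One turn moves the stop 10 mm towards the wheel through a screw.
- wheel_hub (a point): Fixed centre of the upright handwheel, 85 mm above the bench, at borer x +7.5, y +255 mm; axis along borer y. Rim: round bar 14 mm thick on a circle of 55 mm radius, no crank handle; three 9 mm spokes in the rim's plane, hub 30 mm across. The rim can be pinched from above, a finger on each face; the green bearing block, 95 mm high, begins 52 mm from the rim's plane.
- wheel_index (a point): Middle of the white band, 10 mm long, on the handwheel's rim, on the 55 mm circle; turns with the wheel.
- pointer (a point): Tip of the fixed red pointer, 66 mm from the hub, just outside the rim, 60 degrees round from its top on the robot's side (borer -x), on a dark bent rod from the bearing block.
- carriage: Grey stop carriage (80 mm wide, top 92 mm above the bench) with the hard stop on it, a steel block 44 mm wide, 34 mm high. The stop's flat face looks to borer -y. Origin in the plane of the face, on the rail's centre line, at bench height; the face spans 62 to 96 mm above it. With the wheel at 0 the face is at borer y = +30 mm, 10 mm past the table's end.
- plunger (a joint): Travel (m) of the sprung brass ejector plunger, 12 mm round, domed, in the middle of the stop face 76 mm above the bench. 0 = fully out, 14 mm proud of the face; 0.014 = flush with the stop face. Spring 450 N/m with 3.6 N preload: about 10 N when flush; it pushes the rail back out if let go.
- plunger_tip (a point): Nose of the plunger (moves with it).
- beech_rail: Loose pale beech rail, 45 mm wide (its x), 150 mm long (its y), 32 mm high, 0.1 to 0.2 kg, lying flat on the bench to the right of the borer, its length roughly along x (yaw 0.9 to 2.2). Origin at the centre of its underside. Either end may go first.
- tumbler: Glass tumbler, 72 mm across, 95 mm high, standing on the bench; origin at the centre of its foot. To be left alone.
- glue: Yellow glue bottle, 58 mm across, 160 mm high, standing on the bench; origin at the centre of its foot. To be left alone.
- dowel_box: Open plywood box of dowels, 90 x 130 x 35 mm, between the robot and the borer; origin at the centre of its underside. To be left alone.

How it is judged:
By the outcome, as a careful person would: the job done as asked, in the order asked, and still so for the second after the job is handed in, while the arm keeps its last pose, push and grip.
It also fails if it takes over 72 s, if anything falls off the work surface, if the arm or the gripper's body presses on something with over 40 N, if the wrist force passes 120 N, or if a joint passes its speed limit or range.

## Working session

There is one attempt and no reset: what is moved stays moved. The work goes in short steps, Python scripts to look and compute and a tool call to move; the robot and the scene stay as the last step left them, time stands still between calls to the robot, and variables do not carry over. Pictures are saved under pics/ and viewed, about 8 in all and at most 12, crops included, and the job is handed in when it is done.

Besides the shell and the picture viewer there is one more tool, called after ">>>" by a JSON object that holds its "fn" and its "kwargs". carry_out: Moves the arm, as the interface text tells. Its arguments: {"type":"object","properties":{"motion":{"type":"array"},"grip_force":{"type":"number"}},"required":["motion"]}

```bash
ls; mkdir -p pics; cat > h.py <<'E'
import numpy as np, cv2
from workcell import r
from scipy.spatial.transform import Rotation as R
def rot(a):
    a=np.array(a,float)
    return a if a.shape==(3,3) else R.from_quat(a[[1,2,3,0]]).as_matrix()
def cam(n,obs=None):
    c=r.get_calibration(n)
    if n=="wrist":
        T=np.array(c["tool_from_camera"]);o=obs or r.get_obs();Rt=rot(o["tool_rot"])
        return np.array(c["camera_matrix"]),np.array(c["distortion"]),Rt@T[:3,:3],Rt@T[:3,3]+np.array(o["position"])
    return np.array(c["camera_matrix"]),np.array(c["distortion"]),rot(c["attitude"]),np.array(c["eye"])
def rays(C,uv):
    K,D,A,e=C
    p=cv2.undistortPoints(np.array(uv,float).reshape(-1,1,2),K,D).reshape(-1,2)
    return np.c_[p[:,0],-p[:,1],-np.ones(len(p))]@A.T
def onz(C,uv,z):
    d=rays(C,uv);return C[3]+d*((z-C[3][2])/d[:,2])[:,None]
def cloud(C,dep):
    h,w=dep.shape;v,u=np.mgrid[:h,:w]
    d=rays(C,np.c_[u.ravel(),v.ravel()])
    return (C[3]+d*dep.reshape(-1,1)).reshape(h,w,3)
def proj(C,P):
    K,D,A,e=C;p=(np.atleast_2d(P)-e)@A;p=p*[1,-1,-1]
    return cv2.projectPoints(p,np.zeros(3),np.zeros(3),K,D)[0].reshape(-1,2)
def grab(n,tag):
    C=cam(n);im,dep=r.grab_frame(n)
    cv2.imwrite(f"pics/{tag}.png",im[:,:,::-1]);np.savez(f"pics/{tag}.npz",im=im,dep=dep,K=C[0],D=C[1],A=C[2],e=C[3])
    return C,im,dep
def load(tag):
    f=np.load(f"pics/{tag}.npz");return (f["K"],f["D"],f["A"],f["e"]),f["im"],f["dep"]
E
python3 - <<'E'
from h import *
o=r.get_obs();print(o)
for n in("scene","side"):
    C,im,d=grab(n,n+"0");print(n,C[3],C[2])
a=cv2.imread("pics/scene0.png");
E
```

```text
pics
{'time': 0.0, 'q': array([-1.39868769e+00,  1.04685765e-01,  9.64529832e-02,  1.56391631e+00,
       -1.94552723e-06,  1.35307755e+00]), 'dq': array([-7.56592156e-04, -8.53708113e-04,  7.97789742e-04, -9.21272108e-04,
       -1.94944527e-05,  9.17214878e-04]), 'joint_efforts': array([-3.90067123e-05, -5.56931198e+01,  5.03646934e+01,  1.70183001e-02,
       -2.36607784e-04,  1.79243534e-05]), 'position': array([ 227.99504292, -554.86827693,  403.92114052]), 'tool_rot': array([-6.76231109e-04,  9.81064162e-01,  1.93681834e-01,  1.44511564e-05]), 'ft_force': array([-0.0823637 ,  0.01901847,  0.01013463]), 'wrist_torque': array([0.00946973, 0.01987365, 0.01281423]), 'width': 0.9992088280524783}
scene [ 965.33868425 -349.63733224  870.30386421] [[ 0.63748732 -0.60540534  0.47654411]
 [ 0.7704035   0.50842745 -0.38468164]
 [-0.00939979  0.61236092  0.79052245]]
side [202.95052585 951.48049679 780.39235122] [[-0.94951061  0.18879059 -0.25057477]
 [-0.31355513 -0.54400671  0.77829293]
 [ 0.01062003  0.8175664   0.5757364 ]]
```

View pics/scene0.png

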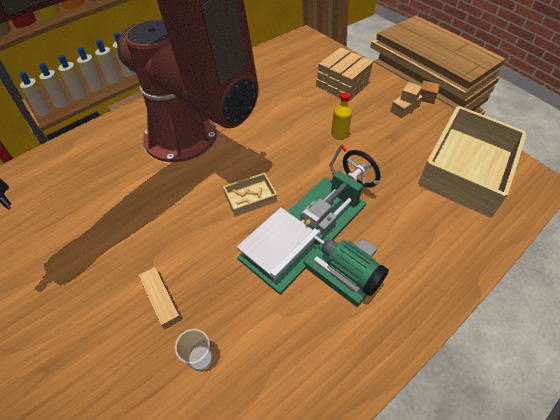

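View pics/side0.png

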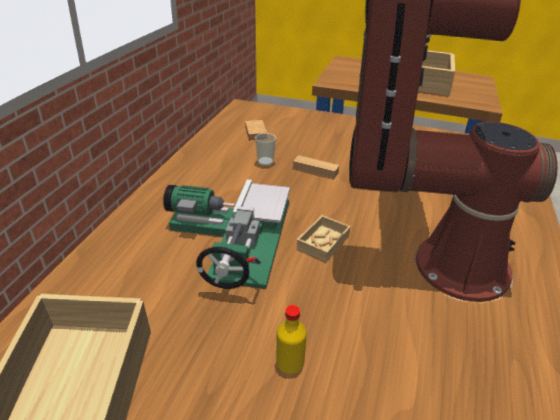

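The scene view shows the borer (table at 280,243, wheel at 362,168), the rail at (160,297), the tumbler at (194,350), the glue at (342,117) and the box at (250,193). The side view shows the wheel at (222,268) and the pointer at (252,260). Next I'll measure from depth.

```bash
python3 - <<'E'
from h import *
for tag in("scene0","side0"):
    C,im,d=load(tag);P=cloud(C,d);ok=d>0
    z=P[...,2]
    hsv=cv2.cvtColor(im,cv2.COLOR_RGB2HSV)
    def rect(m,name):
        m=m.astype(np.uint8);n,l,s,_=cv2.connectedComponentsWithStats(m)
        for k in np.argsort(-s[1:,4])[:2]+1:
            q=P[l==k][:,:2].astype(np.float32);(c,wh,a)=cv2.minAreaRect(q);print(tag,name,s[k,:5],"c",np.round(c,1),"wh",np.round(wh,1),"a",round(a,1),"z",np.median(P[l==k][:,2]).round(1))
    reg=ok&(P[...,0]>300)&(P[...,0]<900)&(abs(P[...,1])<500)
    print("bench z",np.median(z[reg]))
    rect(reg&(abs(z-60)<5)&(hsv[...,1]<60)&(hsv[...,2]>140),"table")
    rect(reg&(abs(z-32)<6),"rail")
    rect(reg&(z>25)&(z<45),"z35")
    rect(reg&(z>5)&(z<200)&(hsv[...,0]>20)&(hsv[...,0]<35)&(hsv[...,1]>200),"glue")
    rect(reg&(z>30)&(z<150)&(hsv[...,2]<50)&(hsv[...,1]<90)&(P[...,1]>0),"rim")
    red=reg&(z>60)&(z<150)&((hsv[...,0]<6)|(hsv[...,0]>174))&(hsv[...,1]>170);rect(red,"red")
    # green dims
    g=reg&(hsv[...,0]>55)&(hsv[...,0]<95)&(hsv[...,1]>90)&(z<30);rect(g,"green")
E
```

```text
bench z 1.148527453928864
scene0 table [ 237  208   76   66 2386] c [555.7 -33.8] wh [111.5 165.7] a 8.6 z 60.1
scene0 table [319 218   8  10  25] c [599.1  89.9] wh [12.7 30.2] a 27.9 z 64.1
scene0 rail [ 139  267   40   59 1079] c [ 485.4 -339. ] wh [ 45.3 153. ] a 82.4 z 31.7
scene0 rail [304 243  62  60 768] c [716.   32.9] wh [171.8  69.7] a 6.0 z 30.5
scene0 z35 [ 139  267   40   59 1085] c [ 485.4 -339. ] wh [ 45.3 153. ] a 82.4 z 31.7
scene0 z35 [ 304  243   62   61 1033] c [716.3  32.9] wh [172.3  69.7] a 6.0 z 31.2
scene0 glue [331 101  21  38 567] c [355.1 404.7] wh [56.9 37.1] a 37.3 z 77.6
scene0 rim [363 265  25  30 273] c [803.5  57.5] wh [22.3 66.9] a 6.5 z 104.5
scene0 rim [343 150  37  30 195] c [549.4 282.9] wh [117.3  12.5] a 9.9 z 127.0
scene0 red [342 145   4   6  13] c [482.4 276. ] wh [12.5  6.5] a 17.6 z 125.7
scene0 red [341  99   3   2   3] c [346.3 405. ] wh [6.8 1.1] a 20.9 z 148.7
scene0 green [ 238  241  129   65 1347] c [643.4 -19.7] wh [328.5 153.4] a 39.7 z 17.1
scene0 green [288 178  44  41 567] c [499.  154.2] wh [ 47.8 169.7] a 7.9 z 15.6
bench z 
[... 358 characters left out ...]
8  65  24 888] c [712.9  54.4] wh [168.1 100.3] a 7.9 z 29.8
side0 z35 [297 215  53  40 400] c [369.6  22.4] wh [136.6  93.4] a 74.8 z 32.1
side0 glue [ 277  320   29   53 1273] c [339.8 425.4] wh [54.8 43. ] a 28.6 z 87.7
side0 rim [197 247  52  42 545] c [549.6 273.5] wh [114.   71.9] a 24.2 z 94.6
side0 rim [164 186  11  25 137] c [796.1  79.4] wh [25.6 47.6] a 22.7 z 93.4
side0 red [247 258   7   4  18] c [498.5 248.6] wh [12.6 76.7] a 32.5 z 125.1
side0 red [293 319   2   1   2] c [337.3 427.6] wh [1.9 0. ] a -151.1 z 149.0
side0 green [ 245  220   38   67 1255] c [511.8 115.3] wh [ 68.3 263.2] a 8.5 z 15.5
side0 green [170 209  63  35 609] c [707.6  77.2] wh [167.2 137.1] a 12.1 z 25.9
```

```bash
python3 - <<'E'
from h import *
c=r.get_calibration("wrist");print(np.round(c["tool_from_camera"],3),c["camera_matrix"])
# refine borer: yaw from wheel plane + table
for tag in("scene0","side0"):
    C,im,d=load(tag);P=cloud(C,d)
    hsv=cv2.cvtColor(im,cv2.COLOR_RGB2HSV)
    m=(d>0)&(P[...,2]>20)&(P[...,2]<160)&(hsv[...,2]<60)&(hsv[...,1]<110)&(abs(P[...,1]-280)<40)&(abs(P[...,0]-548)<75)
    q=P[m];a=q[:,:2];mm=np.median(a,0);u,s,v=np.linalg.svd(a-mm);t=v[0]*np.sign(v[0][0]);s=(a-mm)@v[1];k=abs(s)<12
    pr=(a-mm)[k]@t;zz=q[k,2]
    A=np.c_[2*pr,2*zz,np.ones(k.sum())];x=np.linalg.lstsq(A,pr**2+zz**2,rcond=None)[0]
    print(tag,k.sum(),"hub",mm+t*x[0],"z",x[1],"R",np.sqrt(x[2]+x[0]**2+x[1]**2),"yaw",np.degrees(np.arctan2(t[1],t[0])))
    # predicted features overlay
yaw=.14;cx=np.array([np.cos(yaw),np.sin(yaw)]);cy=np.array([-cx[1],cx[0]])
C,im,d=load("scene0");b=cv2.resize(im[130:220,310:410,::-1],None,fx=5,fy=5,interpolation=cv2.INTER_CUBIC)
C,im,d=load("side0");b2=cv2.resize(im[235:300,185:265,::-1],None,fx=5,fy=5,interpolation=cv2.INTER_CUBIC)
o=np.zeros((450,900,3),np.uint8);o[:,:500]=b;o[:325,500:]=b2
cv2.imwrite("pics/crop.png",cv2.resize(o,(800,400)))
E
```

```text
[[ 0.0000e+00  9.5300e-01  3.0300e-01  7.7005e+01]
 [ 1.0000e+00 -1.0000e-03  0.0000e+00  9.1200e-01]
 [ 0.0000e+00  3.0300e-01 -9.5300e-01  2.9975e+01]
 [ 0.0000e+00  0.0000e+00  0.0000e+00  1.0000e+00]] [[302.97362795   0.         283.13003071]
 [  0.         302.97362795 207.15452568]
 [  0.           0.           1.        ]]
scene0 277 hub [548.80535434 282.3900054 ] z 90.92628935660923 R 54.60658179410645 yaw 8.760486044454286
side0 620 hub [542.41959694 288.64151923] z 89.60062710575875 R 54.65691046283242 yaw 8.529038144900492
```

View pics/crop.png

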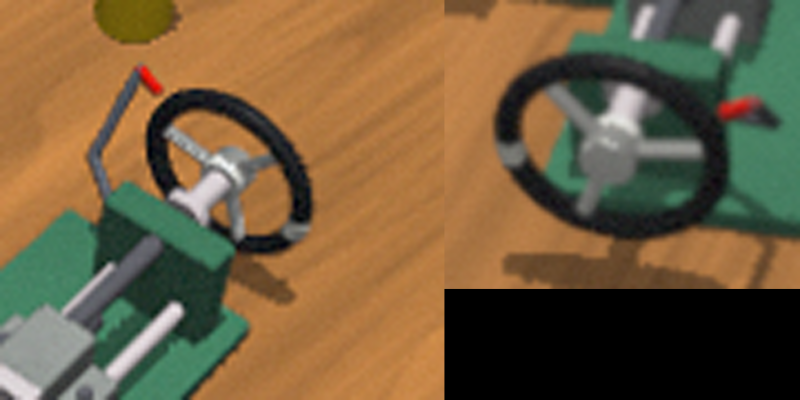

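The side crop shows the white band level on the far side, at about (200,269) in the side image and (377,182) in the scene image. I'll move above the wheel.

>>> {"fn": "carry_out", "kwargs": {"motion": [0,0,0.145,1.6,4.2,0,0.5,0,0,0.145,1.6,4.2,0,0.5,0,0,0.145,1.6,4.2,0,0.5,0,0,0.145,1.6,4.2,0,0.5,0,0,0.145,1.6,4.2,0,0.5,0,0,0.145,1.6,4.2,0,0.5,0,0,0.145,1.6,4.2,0,0.5,0,0,0.145,1.6,4.2,0,0.5,0,0,0.145,1.6,4.2,0,0.5,0,0,0.145,1.6,4.2,0,0.5]}}

```text
time: 1.1
position: [388.1, -133.2, 404.6]
tool_rot: [0.0, 0.604, 0.797, 0.0]
ft_force: [1.0, 0.1, -0.6]
width: 0.502
```

>>> {"fn": "carry_out", "kwargs": {"motion": [0,0,0.145,1.6,4.2,0,0.5,0,0,0.145,1.6,4.2,0,0.5,0,0,0.145,1.6,4.2,0,0.5,0,0,0.145,1.6,4.2,0,0.5,0,0,0.145,1.6,4.2,0,0.5,0,0,0.145,1.6,4.2,0,0.5,0,0,0.145,1.6,4.2,0,0.5,0,0,0.145,1.6,4.2,0,0.5,0,0,0.145,1.6,4.2,0,0.5,0,0,0.145,1.6,4.2,0,0.5]}}

```text
time: 2.1
position: [548.2, 287.0, 404.2]
tool_rot: [-0.0, -0.077, 0.997, -0.0]
ft_force: [1.1, -0.9, -0.1]
width: 0.497
```

```bash
cat >> h.py <<'E'
def rp(s="", hub=None):
    o=r.get_obs();M=rot(o["tool_rot"]);p=np.array(o["position"]);g=p+M[:,2]*155
    print(s,"t",round(o["time"],2),"tcp",p.round(1),"grasp",g.round(1),"toolz",M[:,2].round(3),"jaw",np.degrees(np.arctan2(M[1,1],M[0,1])).round(1),"F",np.round(o["ft_force"],1),"M",np.round(o["wrist_torque"],2),"w",round(o["width"],3),"q",np.round(o["q"],2))
    return o
E
python3 - <<'E'
from h import *
rp()
C,im,d=grab("wrist","w0");P=cloud(C,d)
hsv=cv2.cvtColor(im,cv2.COLOR_RGB2HSV)
m=(d>0)&(P[...,2]>60)&(P[...,2]<170)&(hsv[...,2]<60)&(hsv[...,1]<110)&(abs(P[...,1]-283)<40)&(abs(P[...,0]-548)<75)
q=P[m];a=q[:,:2];mm=np.median(a,0);u,s,v=np.linalg.svd(a-mm);print(len(q),mm,v[0],q[:,2].max(), "zmax pt",q[q[:,2]>136].mean(0))
red=(d>0)&(P[...,2]>60)&(P[...,2]<150)&((hsv[...,0]<6)|(hsv[...,0]>174))&(hsv[...,1]>170);print("red",red.sum(),P[red].mean(0))
# band angle from scene/side px on wheel plane
yaw=.149;cx=np.array([np.cos(yaw),np.sin(yaw),0]);cy=np.array([-cx[1],cx[0],0]);hub=np.array([545,285,85.])
for n,px in(("scene",(376.6,182.3)),("side",(200.3,269.2))):
    C=cam(n);dd=rays(C,[px])[0];X=C[3]+dd*((hub-C[3])@cy/(dd@cy));w=X-hub
    print(n,X,"phi toward robot from top",np.degrees(np.arctan2(-w@cx,w[2])),np.linalg.norm(w))
E
```

```text
t 2.1 tcp [548.2 287.  404.2] grasp [548.2 287.  249.2] toolz [-0. -0. -1.] jaw 98.8 F [ 1.1 -0.9 -0.1] M [-0.04 -0.05 -0.  ] w 0.497 q [ 0.27  0.16  0.16  1.57 -0.    0.12]
1129 [522.71029218 280.78156247] [0.98599328 0.16678504] 149.50572558043456 zmax pt [529.71363526 281.75592137 142.9653251 ]
red 190 [480.45540279 274.43682663 127.20020364]
scene [602.64786683 293.65366716  71.74161319] phi toward robot from top -102.81342943428673 59.78250016310035
side [596.87359973 292.78687732  72.19970864] phi toward robot from top -103.71359838411429 53.994011392502564
```

View pics/w0.png

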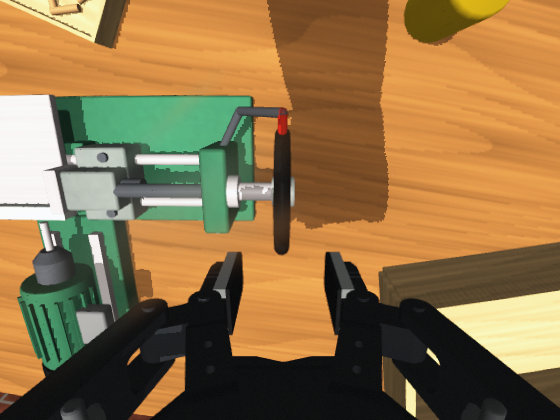

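The wrist view shows the rim edge-on along column 282, between the jaws. The red pointer is at (283,120) with its rod on the bearing-block side. The band measures about -103° from top, so θ ≈ -2.85. Next come the stroke waypoints.

```bash
cat >> h.py <<'E'
yaw=.150;cx=np.array([np.cos(yaw),np.sin(yaw),0]);cy=np.array([-cx[1],cx[0],0]);ez=np.array([0,0,1.]);hub=np.array([545,285,85.])
def tcp(phi):
    f=np.radians(phi);t=f/2
    return hub+55*(-np.sin(f)*cx+np.cos(f)*ez)+155*(-np.sin(t)*cx+np.cos(t)*ez)
E
python3 - <<'E'
from h import *
print("start",tcp(-28),"from now",tcp(-28)-r.get_obs()["position"],"turn/rad per +tilt",-cy)
p=np.linspace(-28,30,11)
for a,b in zip(p[:-1],p[1:]): print(np.round(-cy*np.radians(b-a)/2,4),np.round((tcp(b)-tcp(a))/10,3))
E
```

```text
start [607.60782757 294.46224767 283.95795518] from now [  58.17020568    2.96600733 -117.62882596] turn/rad per +tilt [ 0.14943813 -0.98877108 -0.        ]
[ 0.0076 -0.05   -0.    ] [-1.255 -0.19   0.407]
[ 0.0076 -0.05   -0.    ] [-1.284 -0.194  0.315]
[ 0.0076 -0.05   -0.    ] [-1.305 -0.197  0.222]
[ 0.0076 -0.05   -0.    ] [-1.319 -0.199  0.127]
[ 0.0076 -0.05   -0.    ] [-1.325 -0.2    0.031]
[ 0.0076 -0.05   -0.    ] [-1.324 -0.2   -0.065]
[ 0.0076 -0.05   -0.    ] [-1.315 -0.199 -0.16 ]
[ 0.0076 -0.05   -0.    ] [-1.299 -0.196 -0.255]
[ 0.0076 -0.05   -0.    ] [-1.275 -0.193 -0.347]
[ 0.0076 -0.05   -0.    ] [-1.244 -0.188 -0.437]
```

>>> {"fn": "carry_out", "kwargs": {"motion": [-0.009,0.06,0,1.49,0.24,0,0.5,-0.009,0.06,0,1.49,0.24,0,0.5,-0.009,0.06,0,1.49,0.24,0,0.5,-0.009,0.06,0,1.49,0.24,0,0.5,0,0,0,0,0,-3,0.5,0,0,0,0,0,-3,0.5,0,0,0,0,0,-3,0.5,0,0,0,0,0,-2,0.5,0,0,0,0,0,-1.07,0.5,0,0,0,0,0,0,0.5]}}

```text
time: 3.15
position: [607.1, 294.4, 282.3]
tool_rot: [-0.122, -0.073, 0.99, -0.009]
ft_force: [-0.2, -0.6, -0.3]
width: 0.501
```

```bash
python3 - <<'E'
from h import *
rp();print(tcp(-28))
C,im,d=grab("wrist","w1");rp()
E
```

```text
t 3.15 tcp [607.1 294.4 282.3] grasp [569.9 288.8 131.9] toolz [-0.24  -0.036 -0.97 ] jaw 98.5 F [-0.2 -0.6 -0.3] M [ 0.01 -0.17 -0.03] w 0.501 q [0.25 0.55 0.39 1.66 0.03 0.1 ]
[607.60782757 294.46224767 283.95795518]
 t 3.2 tcp [607.5 294.5 284. ] grasp [570.5 289.  133.5] toolz [-0.238 -0.036 -0.971] jaw 98.5 F [-0.5 -0.1  0.2] M [-0.03 -0.22 -0.01] w 0.496 q [0.25 0.55 0.39 1.66 0.03 0.1 ]
```

View pics/w1.png

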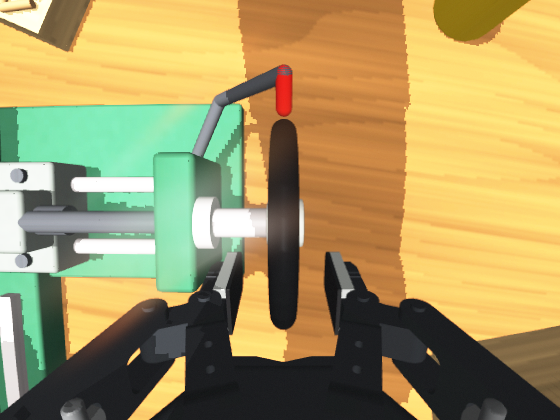

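The rim sits centred between the pads, with the wheel along columns 270–300. I'll close and stroke.

>>> {"fn": "carry_out", "kwargs": {"motion": [0,0,0,0,0,0,0,0,0,0,0,0,0,0,0,0,0,0,0,0,0,0,0,0,0,0,0,0,0,0,0,0,0,0,0,0,0,0,0,0,0,0,0,0,0,0,0,0,0,0,0,0,0,0,0,0,0.004,-0.025,0,-0.63,-0.095,0.22,0,0.004,-0.025,0,-0.63,-0.095,0.19,0], "grip_force": 60}}

```text
time: 4.2
position: [596.2, 292.6, 289.3]
tool_rot: [-0.093, -0.073, 0.993, -0.007]
ft_force: [7.7, -0.6, -0.2]
width: 0.142
```

Grip holds (opening 12 mm). I'll do the remaining nine arc rows, then release.

>>> {"fn": "carry_out", "kwargs": {"motion": [0.0076,-0.05,0,-1.284,-0.194,0.315,0,0.0076,-0.05,0,-1.305,-0.197,0.222,0,0.0076,-0.05,0,-1.319,-0.199,0.127,0,0.0076,-0.05,0,-1.325,-0.2,0.031,0,0.0076,-0.05,0,-1.324,-0.2,-0.065,0,0.0076,-0.05,0,-1.315,-0.199,-0.16,0,0.0076,-0.05,0,-1.299,-0.196,-0.255,0,0.0076,-0.05,0,-1.275,-0.193,-0.347,0,0.0076,-0.05,0,-1.244,-0.188,-0.437,0,0,0,0,0,0,0,0]}}

```text
time: 5.2
position: [478.0, 275.0, 284.2]
tool_rot: [0.134, -0.073, 0.988, 0.011]
ft_force: [5.9, -2.3, 0.8]
width: 0.142
```

```bash
python3 - <<'E'
from h import *
rp();print(tcp(30))
C,im,d=grab("side","s1")
cv2.imwrite("pics/s1c.png",cv2.resize(im[225:305,170:290,::-1],None,fx=5,fy=5,interpolation=cv2.INTER_CUBIC))
E
```

```text
t 5.2 tcp [478.  275.  284.2] grasp [518.9 281.3 134.8] toolz [ 0.264  0.041 -0.964] jaw 98.5 F [ 5.9 -2.3  0.8] M [-0.23 -1.14 -0.19] w 0.142 q [ 0.29 -0.24 -0.47  1.07 -0.04  0.14]
[478.14231349 274.89544897 282.34990028]
```

View pics/s1c.png

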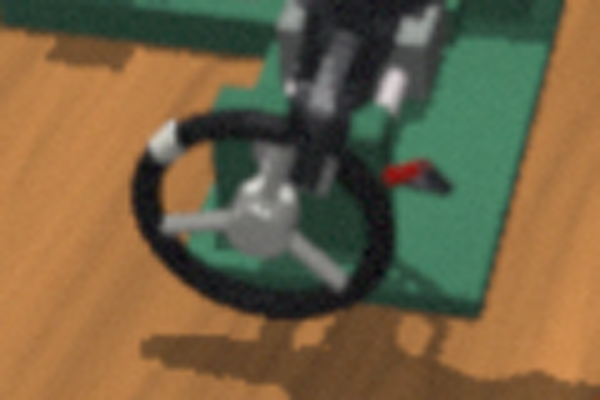

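Stroke 1 worked: the band moved to about (203,253). Now open, return, close, and stroke again.

>>> {"fn": "carry_out", "kwargs": {"motion": [0,0,0,0,0,0,0.5,0,0,0,0,0,0,0.5,0,0,0,0,0,0,0.5,-0.0152,0.1,0,2.519,0.381,0.784,0.5,-0.0152,0.1,0,2.614,0.395,0.415,0.5,-0.0152,0.1,0,2.649,0.4,0.034,0.5,-0.0152,0.1,0,2.624,0.396,-0.349,0.5,-0.0152,0.1,0,2.539,0.384,-0.722,0.5,0,0,0,0,0,0,0.5,0,0,0,0,0,0,0]}}

```text
time: 6.25
position: [605.6, 294.2, 282.2]
tool_rot: [-0.118, -0.073, 0.99, -0.009]
ft_force: [0.1, -0.4, -0.1]
width: 0.345
```

>>> {"fn": "carry_out", "kwargs": {"motion": [0,0,0,0,0,0,0,0,0,0,0,0,0,0,0,0,0,0,0,0,0,0,0,0,0,0,0,0,0,0,0,0,0,0,0,0,0,0,0,0,0,0,0,0,0,0,0,0,0,0,0,0,0,0,0,0,0.004,-0.025,0,-0.63,-0.095,0.22,0,0.004,-0.025,0,-0.63,-0.095,0.19,0]}}

```text
time: 7.25
position: [593.1, 292.2, 289.9]
tool_rot: [-0.089, -0.074, 0.993, -0.006]
ft_force: [5.9, -3.2, -7.8]
width: 0.143
```

>>> {"fn": "carry_out", "kwargs": {"motion": [0.0076,-0.05,0,-1.284,-0.194,0.315,0,0.0076,-0.05,0,-1.305,-0.197,0.222,0,0.0076,-0.05,0,-1.319,-0.199,0.127,0,0.0076,-0.05,0,-1.325,-0.2,0.031,0,0.0076,-0.05,0,-1.324,-0.2,-0.065,0,0.0076,-0.05,0,-1.315,-0.199,-0.16,0,0.0076,-0.05,0,-1.299,-0.196,-0.255,0,0.0076,-0.05,0,-1.275,-0.193,-0.347,0,0.0076,-0.05,0,-1.244,-0.188,-0.437,0,0,0,0,0,0,0,0]}}

```text
time: 8.25
position: [474.9, 274.5, 283.7]
tool_rot: [0.138, -0.073, 0.988, 0.011]
ft_force: [9.4, -2.0, -11.1]
width: 0.139
```

>>> {"fn": "carry_out", "kwargs": {"motion": [0,0,0,0,0,0,0.5,0,0,0,0,0,0,0.5,0,0,0,0,0,0,0.5,-0.0152,0.1,0,2.519,0.381,0.784,0.5,-0.0152,0.1,0,2.614,0.395,0.415,0.5,-0.0152,0.1,0,2.649,0.4,0.034,0.5,-0.0152,0.1,0,2.624,0.396,-0.349,0.5,-0.0152,0.1,0,2.539,0.384,-0.722,0.5,0,0,0,0,0,0,0.5,0,0,0,0,0,0,0.5]}}

```text
time: 9.25
position: [603.7, 294.1, 283.4]
tool_rot: [-0.113, -0.074, 0.991, -0.008]
ft_force: [0.1, -0.6, 1.0]
width: 0.501
```

```bash
cat > band.py <<'E'
from h import *
import sys
rp()
def band(n,tag):
    C,im,d=grab(n,tag)
    hsv=cv2.cvtColor(im,cv2.COLOR_RGB2HSV)
    # sample the rim circle on camera-facing side; light, low-saturation pixels at r=50..60
    ph=np.radians(np.arange(-130,140,1.));best=[]
    s=np.zeros(len(ph))
    for rr in(51,53,55,57,59):
        X=hub+rr*(-np.sin(ph)[:,None]*cx+np.cos(ph)[:,None]*ez)
        uv=proj(C,X).astype(np.float32)
        v=cv2.remap(hsv,uv[:,:1],uv[:,1:],cv2.INTER_LINEAR)[:,0].astype(float)
        s+=np.clip(v[:,2]-120,0,None)*(v[:,1]<70)
    k=np.where(s>.3*s.max())[0]
    print(n,"phi band candidates",np.degrees(ph[k]).round().astype(int).tolist(),"wmean",(np.degrees(ph)*s).sum()/s.sum())
for n in sys.argv[2:]: band(n,n+sys.argv[1])
E
python3 band.py b1 side wrist
```

```text
t 9.25 tcp [603.7 294.1 283.4] grasp [569.1 289.  132.4] toolz [-0.223 -0.033 -0.974] jaw 98.5 F [ 0.1 -0.6  1. ] M [ 0.05 -0.2  -0.03] w 0.501 q [0.25 0.52 0.36 1.64 0.02 0.1 ]
side phi band candidates [0, 1, 2, 3, 4, 5, 6, 7, 8, 9, 10, 11, 12, 13] wmean 6.754454739843193
wrist phi band candidates [-3, -2, -1, 0, 1, 2, 3, 4, 5, 6, 7, 8, 9, 10, 11, 12, 13, 14, 15, 16] wmean 6.772564353209514
```

View pics/wristb1.png

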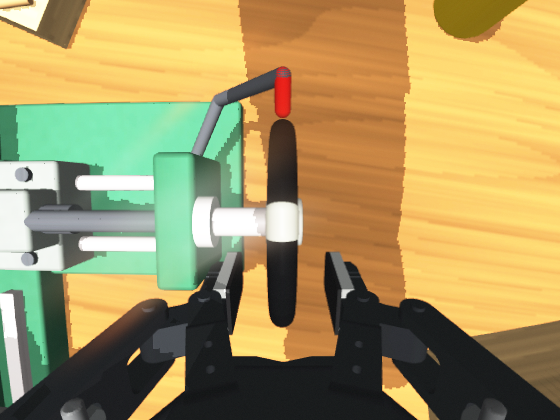

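The band is at about φ=7° (px 283,222), so about 53° remain. I'll stroke nine rows and measure while still holding.

>>> {"fn": "carry_out", "kwargs": {"motion": [0,0,0,0,0,0,0,0,0,0,0,0,0,0,0,0,0,0,0,0,0,0,0,0,0,0,0,0,0,0,0,0,0,0,0,0,0,0,0,0,0,0,0,0,0,0,0,0,0,0,0,0,0,0,0,0,0.004,-0.025,0,-0.63,-0.095,0.22,0,0.004,-0.025,0,-0.63,-0.095,0.19,0]}}

```text
time: 10.35
position: [591.2, 291.8, 291.6]
tool_rot: [-0.084, -0.074, 0.994, -0.006]
ft_force: [7.4, -1.7, -1.1]
width: 0.141
```

>>> {"fn": "carry_out", "kwargs": {"motion": [0.0076,-0.05,0,-1.284,-0.194,0.315,0,0.0076,-0.05,0,-1.305,-0.197,0.222,0,0.0076,-0.05,0,-1.319,-0.199,0.127,0,0.0076,-0.05,0,-1.325,-0.2,0.031,0,0.0076,-0.05,0,-1.324,-0.2,-0.065,0,0.0076,-0.05,0,-1.315,-0.199,-0.16,0,0.0076,-0.05,0,-1.299,-0.196,-0.255,0,0.0076,-0.05,0,-1.275,-0.193,-0.347,0,0,0,0,0,0,0,0,0,0,0,0,0,0,0]}}

```text
time: 11.35
position: [485.5, 276.0, 288.5]
tool_rot: [0.116, -0.074, 0.99, 0.01]
ft_force: [5.8, 0.2, -6.9]
width: 0.142
```

```bash
python3 band.py b2 side scene; python3 - <<'E'
from h import *
C,im,d=load("sideb2");a=cv2.resize(im[235:295,190:270,::-1],None,fx=5,fy=5,interpolation=cv2.INTER_CUBIC)
C,im,d=load("sceneb2");b=cv2.resize(im[130:190,320:400,::-1],None,fx=5,fy=5,interpolation=cv2.INTER_CUBIC)
cv2.imwrite("pics/b2c.png",np.hstack([a,b]))
E
```

```text
t 11.35 tcp [485.5 276.  288.5] grasp [520.9 281.5 137.7] toolz [ 0.228  0.036 -0.973] jaw 98.5 F [ 5.8  0.2 -6.9] M [-0.2  -0.84 -0.18] w 0.142 q [ 0.29 -0.19 -0.41  1.12 -0.03  0.14]
side phi band candidates [51, 52, 53, 54, 55, 56, 57, 58, 59, 60, 61, 62, 63] wmean 57.062098501070665
scene phi band candidates [] wmean nanband.py:16: RuntimeWarning: invalid value encountered in scalar divide
  print(n,"phi band candidates",np.degrees(ph[k]).round().astype(int).tolist(),"wmean",(np.degrees(ph)*s).sum()/s.sum())
```

View pics/b2c.png

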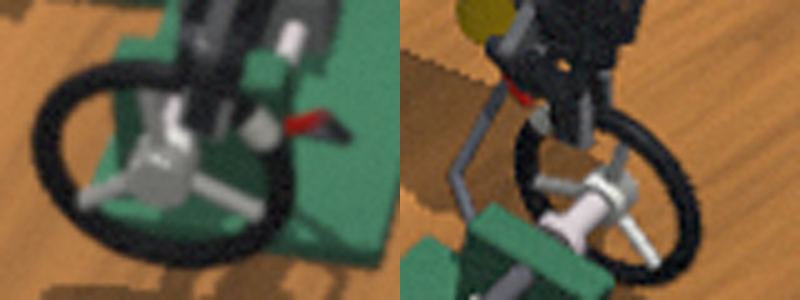

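```bash
python3 - <<'E'
from h import *
C,im,d=load("sideb2");hsv=cv2.cvtColor(im,cv2.COLOR_RGB2HSV).astype(int)
def phi(px,h=hub):
    dd=rays(C,[px])[0];X=C[3]+dd*((h-C[3])@cy/(dd@cy));w=X-h;return np.degrees(np.arctan2(-w@cx,w[2])).round(1),np.linalg.norm(w).round(1)
v,u=np.mgrid[:420,:560];roi=(u>225)&(u<265)&(v>245)&(v<285)
red=roi&((hsv[...,0]<8)|(hsv[...,0]>172))&(hsv[...,1]>150)&(hsv[...,2]>110)
print(sorted(zip(u[red],v[red]))[:30]); uu=u[red].min();tip=(uu-.5,v[red&(u<=uu+1)].mean());print("tip",tip,phi(tip))
b=roi&(hsv[...,1]<60)&(hsv[...,2]>100)&(u>235)&(u<250)&(v<270);w=np.c_[u[b],v[b]];print("band",len(w),w.mean(0),phi(w.mean(0)))
# rim circle check: dark rim pixels -> fit hub in plane
dark=(hsv[...,2]<60)&(u>190)&(u<255)&(v>240)&(v<295)
X=[];
for a,c in zip(u[dark],v[dark]):
    dd=rays(C,[(a,c)])[0];P=C[3]+dd*((hub-C[3])@cy/(dd@cy));w=P-hub
    if 44<np.hypot(w@cx,w[2])<66 and not(-60<np.degrees(np.arctan2(-w@cx,w[2]))<60) : X.append((w@cx,w[2]))
X=np.array(X);A=np.c_[2*X,np.ones(len(X))];s=np.linalg.lstsq(A,(X**2).sum(1),rcond=None)[0];print("hub corr",s[:2],np.sqrt(s[2]+s[:2]@s[:2]))
h2=hub+cx*s[0]+ez*s[1];print("corr tip",phi(tip,h2),"band",phi(np.c_[u[b],v[b]].mean(0),h2))
E
```

```text
[(np.int64(247), np.int64(259)), (np.int64(247), np.int64(260)), (np.int64(248), np.int64(258)), (np.int64(248), np.int64(259)), (np.int64(248), np.int64(260)), (np.int64(249), np.int64(258)), (np.int64(249), np.int64(259)), (np.int64(249), np.int64(260)), (np.int64(250), np.int64(258)), (np.int64(250), np.int64(259)), (np.int64(250), np.int64(260)), (np.int64(251), np.int64(258)), (np.int64(251), np.int64(259)), (np.int64(251), np.int64(260)), (np.int64(252), np.int64(258)), (np.int64(252), np.int64(259)), (np.int64(253), np.int64(258)), (np.int64(253), np.int64(259))]
tip (np.float64(246.5), np.float64(259.2)) (np.float64(57.7), np.float64(67.8))
band 44 [242.88636364 258.36363636] (np.float64(52.8), np.float64(61.8))
hub corr [-0.24981206 -1.26816273] 54.38914706809361
corr tip (np.float64(56.7), np.float64(68.3)) band (np.float64(51.8), np.float64(62.4))
```

```bash
python3 band.py b3 wrist side; python3 - <<'E'
from h import *
C,im,d=load("wristb3");hsv=cv2.cvtColor(im,cv2.COLOR_RGB2HSV).astype(int)
P=cloud(C,d);red=((hsv[...,0]<8)|(hsv[...,0]>172))&(hsv[...,1]>150)&(hsv[...,2]>110)&(d>0)&(abs(P[...,1]-275)<20)
w=P[red]-hub;print(red.sum(),"red r range",np.percentile(np.hypot(w@cx,w[:,2]),[1,99]),"phi med",np.degrees(np.median(np.arctan2(-w@cx,w[:,2]))))
print(proj(C,[hub+66*(-np.sin(np.pi/3)*cx+.5*ez),hub+55*(-np.sin(np.pi/3)*cx+.5*ez),hub+55*ez]))
E
```

```text
t 11.45 tcp [485.7 276.  288.6] grasp [521.  281.6 137.7] toolz [ 0.228  0.036 -0.973] jaw 98.5 F [ 4.8 -0.9 -6.4] M [-0.23 -0.68 -0.12] w 0.144 q [ 0.29 -0.19 -0.41  1.12 -0.03  0.14]
wrist phi band candidates [48, 49, 50, 51, 52, 53, 54, 55, 56, 57, 58, 59, 60, 61, 62, 63] wmean 55.06221681953807
side phi band candidates [51, 52, 53, 54, 55, 56, 57, 58, 59, 60, 61, 62, 63] wmean 56.88806758183738
454 red r range [70.08502169 90.43848913] phi med 56.938936664203396
[[284.63159476 202.83124914]
 [284.53041286 213.68888287]
 [284.73050504 321.46094131]]
```

View pics/wristb3.png

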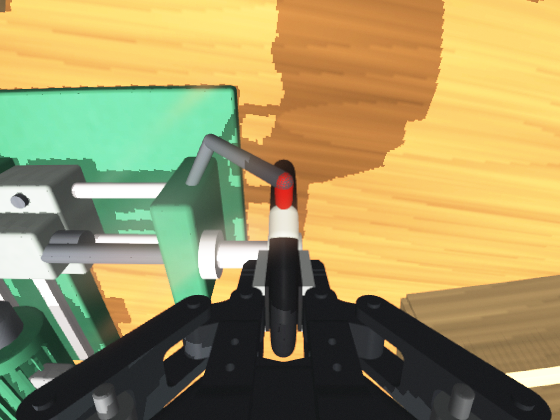

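```bash
python3 - <<'E'
from h import *
for tag,us in(("wristb3",(278,284,290)),):
    C,im,d=load(tag);P=cloud(C,d)
    for u in us:
        for v in range(206,246,2):
            w=P[v,u]-hub;print(u,v,im[v,u],"phi %.1f r %.1f y %.1f"%(np.degrees(np.arctan2(-w@cx,w[2])),np.hypot(w@cx,w[2]),w@cy))
E
```

```text
278 206 [206  60  47] phi 56.5 r 70.9 y -3.0
278 208 [214 199 182] phi 59.7 r 61.5 y -3.2
278 210 [231 228 214] phi 58.4 r 62.2 y -3.2
278 212 [233 230 217] phi 57.3 r 62.5 y -3.2
278 214 [233 230 217] phi 56.9 r 61.1 y -3.2
278 216 [233 230 217] phi 55.6 r 61.9 y -3.2
278 218 [233 229 216] phi 54.4 r 62.4 y -3.1
278 220 [232 229 215] phi 53.7 r 62.0 y -3.2
278 222 [233 229 215] phi 52.7 r 62.2 y -3.1
278 224 [233 230 216] phi 51.9 r 61.6 y -3.2
278 226 [233 230 216] phi 50.9 r 61.9 y -3.1
278 228 [234 230 216] phi 49.8 r 62.7 y -3.1
278 230 [234 231 219] phi 49.1 r 62.2 y -3.1
278 232 [239 237 228] phi 48.1 r 62.5 y -3.1
278 234 [244 242 234] phi 47.4 r 61.6 y -3.1
278 236 [237 235 225] phi 46.7 r 60.9 y -3.1
278 238 [85 66 58] phi 45.7 r 61.7 y -3.1
278 240 [80 64 56] phi 44.9 r 60.9 y -3.1
278 242 [76 61 55] phi 43.9 r 62.2 y -3.1
278 244 [68 55 51] phi 43.0 r 62.3 y -3.1
284 206 [227  56  41] phi 56.3 r 71.3 y -0.3
284 208 [225  58  44] phi 55.8 r 70.5 y -0.3
284 210 [236 233 221] phi 58.5 r 61.9 y -0.3
284 212 [237 234 222] phi 57.3 r 62.5 y -0.3
284 214 [237 235 222] phi 56.1 r
[... 843 characters left out ...]
.4 y 2.6
290 214 [233 229 214] phi 56.7 r 61.5 y 2.6
290 216 [233 229 214] phi 55.5 r 62.0 y 2.6
290 218 [233 229 214] phi 55.0 r 60.9 y 2.6
290 220 [233 229 214] phi 53.8 r 61.4 y 2.5
290 222 [232 228 212] phi 52.8 r 61.8 y 2.5
290 224 [233 230 215] phi 51.8 r 62.1 y 2.5
290 226 [234 230 215] phi 51.1 r 61.4 y 2.5
290 228 [233 230 215] phi 50.3 r 60.7 y 2.5
290 230 [234 231 218] phi 49.2 r 61.6 y 2.5
290 232 [238 236 226] phi 48.4 r 61.2 y 2.5
290 234 [243 242 233] phi 47.4 r 61.9 y 2.5
290 236 [241 240 231] phi 46.6 r 61.1 y 2.5
290 238 [71 52 45] phi 45.9 r 60.2 y 2.5
290 240 [68 52 45] phi 44.8 r 61.3 y 2.5
290 242 [60 47 41] phi 43.9 r 61.7 y 2.4
290 244 [57 44 40] phi 43.1 r 61.7 y 2.4
```

```bash
python3 - <<'E'
from h import *
C,im,d=load("wristb1");P=cloud(C,d)
for u in(276,283,290):
    L=[]
    for v in range(190,260):
        if im[v,u].min()>150:
            w=P[v,u]-hub
            if 57<np.hypot(w@cx,w[2])<67: L.append((v,np.degrees(np.arctan2(-w@cx,w[2])),np.hypot(w@cx,w[2])))
    L=np.array(L);print(u,L[0],L[-1])
red=(im[...,0]>150)&(im[...,1]<80)&(d>0)&(abs(P[...,1]-275)<20);w=P[red]-hub;f=np.degrees(np.arctan2(-w@cx,w[:,2]));rr=np.hypot(w@cx,w[:,2])
for a in range(64,92,4): k=(rr>=a)&(rr<a+4);print(a,k.sum(),f[k].mean() if k.any() else 0)
C,im,d=load("wristb3");P=cloud(C,d)
red=(im[...,0]>150)&(im[...,1]<80)&(d>0)&(abs(P[...,1]-275)<20);w=P[red]-hub;f=np.degrees(np.arctan2(-w@cx,w[:,2]));rr=np.hypot(w@cx,w[:,2])
for a in range(64,92,4): k=(rr>=a)&(rr<a+4);print(a,k.sum(),f[k].mean() if k.any() else 0)
E
```

```text
276 [202.          14.63092079  61.66891199] [241.          -0.89577748  61.52245577]
283 [202.          14.63899512  61.60422169] [241.          -0.71488039  62.45452704]
290 [203.          14.07974014  62.53097725] [240.          -0.4488725   61.78877743]
64 10 56.924853559568966
68 120 56.58609375156111
72 135 56.7673580848173
76 135 57.003336228056114
80 142 56.94923449963046
84 94 57.05101232734803
88 38 58.10417407011421
64 0 0
68 31 56.396742663718584
72 71 56.48001285132876
76 77 56.64453509031726
80 89 56.91160934938689
84 72 56.98642079672454
88 90 58.49503807765643
```

The band spans 15°, with its lower edge at 46° and its middle at about 53.6°. The pointer is at about 59°, so it needs about 5.5° more, which I'll do with the grip held.

>>> {"fn": "carry_out", "kwargs": {"motion": [0.004,-0.025,0,-0.62,-0.094,-0.2,0,0.004,-0.025,0,-0.62,-0.094,-0.21,0,0,0,0,0,0,0,0,0,0,0,0,0,0,0,0,0,0,0,0,0,0,0,0,0,0,0,0,0,0,0,0,0,0,0,0,0,0,0,0,0,0,0.4,0,0,0,0,0,0,0.4,0,0,0,0,0,0,0.4,0,0,0,0,0,0,0.4]}}

```text
invalid input
```

>>> {"fn": "carry_out", "kwargs": {"motion": [0,0,0,1,0.15,4,0.5,0,0,0,1,0.15,4,0.5,-0.012,0.08,0,0,0,0,0.5,-0.012,0.08,0,0,0,0,0.5,-0.012,0.08,0,0,0,0,0.5,0,0,0,0,0,0,0.5,0,0,0,0,0,0,0.5,0,0,0,0,0,0,0.5,0,0,0,0,0,0,0.5,0,0,0,0,0,0,0.5]}}

```text
time: 12.55
position: [505.9, 279.4, 368.8]
tool_rot: [-0.006, -0.074, 0.997, 0.001]
ft_force: [-0.9, 0.1, 0.2]
width: 0.502
```

```bash
python3 band.py b4 wrist side; python3 - <<'E'
from h import *
C,im,d=load("wristb4");P=cloud(C,d)
red=(im[...,0]>150)&(im[...,1]<80)&(d>0)&(abs(P[...,1]-275)<20);w=P[red]-hub;f=np.degrees(np.arctan2(-w@cx,w[:,2]));print("red",red.sum(),np.median(f), "cols",np.where(red)[1].min(),np.where(red)[1].max(),np.where(red)[0].min(),np.where(red)[0].max())
w=P-hub;rr=np.hypot(w@cx,w[...,2]);f=np.degrees(np.arctan2(-(w@cx),w[...,2]));k=(im.min(2)>130)&(d>0)&(abs(w@cy)<7)&(rr>57)&(rr<67)
print("band",k.sum(),np.percentile(f[k],[1,5,50,95,99]))
E
```

```text
t 12.55 tcp [505.9 279.4 368.8] grasp [504.2 279.4 213.8] toolz [-0.011  0.    -1.   ] jaw 98.5 F [-0.9  0.1  0.2] M [0.   0.01 0.05] w 0.502 q [ 0.28  0.04 -0.03  1.51  0.    0.13]
wrist phi band candidates [50, 51, 52, 53, 54, 55, 56, 57, 58, 59, 60, 61, 62, 63, 64, 65, 66, 67, 68, 69] wmean 60.2008486562942
side phi band candidates [51, 52, 53, 54, 55, 56, 57, 58, 59, 60, 61, 62, 63] wmean 57.1749723145072
red 104 56.41609716650163 cols 280 286 181 200
band 202 [46.15943031 46.98747506 52.2822548  59.02061195 59.56281719]
```

View pics/wristb4.png

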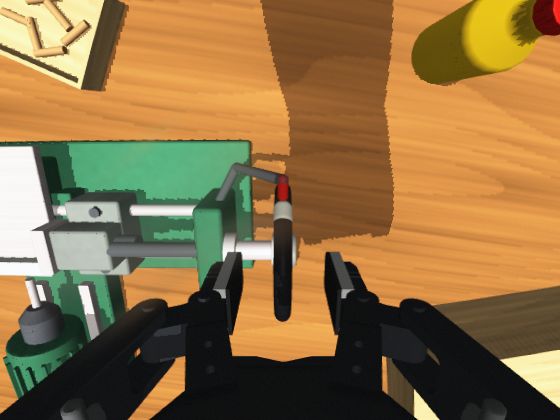

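The first call was malformed and refused. The second lifted the gripper away, but the band is unchanged (lower edge at 46.2°). I'll regrip at the top for the last few degrees.

>>> {"fn": "carry_out", "kwargs": {"motion": [0,0,0,1.41,0.217,0,0.5,0,0,0,1.41,0.217,0,0.5,0,0,0,1.41,0.217,0,0.5,0,0,0,0,0,-2.45,0.5,0,0,0,0,0,-2.45,0.5,0,0,0,0,0,-2.45,0.5,0,0,0,0,0,0,0.5,0,0,0,0,0,0,0,0,0,0,0,0,0,0,0,0,0,0,0,0,0]}}

```text
time: 13.65
position: [549.1, 285.6, 297.0]
tool_rot: [-0.005, -0.074, 0.997, 0.0]
ft_force: [-0.5, -4.3, 3.3]
width: 0.144
```

>>> {"fn": "carry_out", "kwargs": {"motion": [0,0,0,0,0,0,0,0,0,0,0,0,0,0,0,0,0,0,0,0,0,0,0,0,0,0,0,0,0,0,0,-0.2,-0.03,0,0,0,0,0,-0.2,-0.03,0,0,0,0,0,-0.2,-0.03,0,0,0,0,0,0,0,0,0,0,0,0,0,0,0,0,0,0,0,0,0,0,0]}}

```text
time: 14.65
position: [544.4, 284.8, 296.9]
tool_rot: [-0.003, -0.074, 0.997, 0.001]
ft_force: [8.7, -1.6, 0.2]
width: 0.143
```

```bash
cat > wb.py <<'E'
import sys
from h import *
rp();C,im,d=grab("wrist",sys.argv[1]);P=cloud(C,d)
w=P-hub;rr=np.hypot(w@cx,w[...,2]);f=np.degrees(np.arctan2(-(w@cx),w[...,2]));
red=(im[...,0]>150)&(im[...,1]<80)&(d>0)&(abs(P[...,1]-275)<20);print("red",red.sum(),np.median(f[red]))
k=(im.min(2)>130)&(d>0)&(abs(w@cy)<7)&(rr>57)&(rr<67)&(f>20)
print("band",k.sum(),np.percentile(f[k],[1,5,50,95,99]))
E
python3 wb.py b5; python3 band.py b5 side
```

```text
t 14.65 tcp [544.4 284.8 296.9] grasp [543.5 284.9 141.9] toolz [-0.006  0.001 -1.   ] jaw 98.5 F [ 8.7 -1.6  0.2] M [-0.44 -2.19 -0.07] w 0.143 q [ 0.27  0.16 -0.04  1.38  0.    0.12]
red 580 56.829405457802395
band 528 [25.0534402  50.54017722 56.11652405 62.96909959 64.46545031]
 t 14.7 tcp [544.4 284.8 296.9] grasp [543.5 284.9 141.9] toolz [-0.006  0.001 -1.   ] jaw 98.5 F [ 9.2 -2.3 -0. ] M [-0.42 -2.15 -0.07] w 0.143 q [ 0.27  0.16 -0.04  1.38  0.    0.12]
side phi band candidates [56, 57, 58, 59, 60, 61, 62, 63, 64, 65, 66, 67] wmean 61.65634218289085
```

>>> {"fn": "carry_out", "kwargs": {"motion": [0,0,0,-0.1,-0.015,0,0,0,0,0,-0.1,-0.015,0,0,0,0,0,0,0,0,0,0,0,0,0,0,0,0,0,0,0,0,0,0,0.5,0,0,0,0,0,0,0.5,0,0,0,0,0,0,0.5,0,0,0,0,0,0,0.5,0,0,0,0,0,4,0.5,0,0,0,0,0,4,0.5]}}

```text
time: 15.75
position: [539.9, 284.6, 374.5]
tool_rot: [-0.008, -0.074, 0.997, 0.0]
ft_force: [1.0, 0.7, 0.9]
width: 0.498
```

```bash
python3 wb.py b6; python3 band.py b6 side; python3 - <<'E'
from h import *
C,im,d=load("b6");a=im[100:300,200:360,::-1];
C,im,d=load("sideb6");b=im[235:295,190:270,::-1]
cv2.imwrite("pics/b6c.png",np.hstack([cv2.resize(a,(400,500),interpolation=cv2.INTER_CUBIC),cv2.resize(np.pad(b,((0,40),(0,0),(0,0))),(400,500),interpolation=cv2.INTER_CUBIC)]))
E
```

```text
t 15.75 tcp [539.9 284.6 374.5] grasp [537.4 284.5 219.5] toolz [-0.016 -0.001 -1.   ] jaw 98.5 F [1.  0.7 0.9] M [ 0.02 -0.08  0.04] w 0.498 q [0.27 0.14 0.08 1.53 0.   0.12]
red 133 56.458201955110454
band 157 [52.11750467 52.5565209  57.26443097 63.38794382 64.49080217]
 t 15.8 tcp [540.9 284.9 383.3] grasp [540.1 285.2 228.3] toolz [-0.005  0.002 -1.   ] jaw 98.5 F [ 0.8 -1.1  6.6] M [-0.06 -0.05 -0.02] w 0.503 q [0.27 0.14 0.1  1.53 0.   0.12]
side phi band candidates [58, 59, 60, 61, 62, 63, 64, 65, 66, 67, 68, 69] wmean 63.54801324503311
```

View pics/b6c.png

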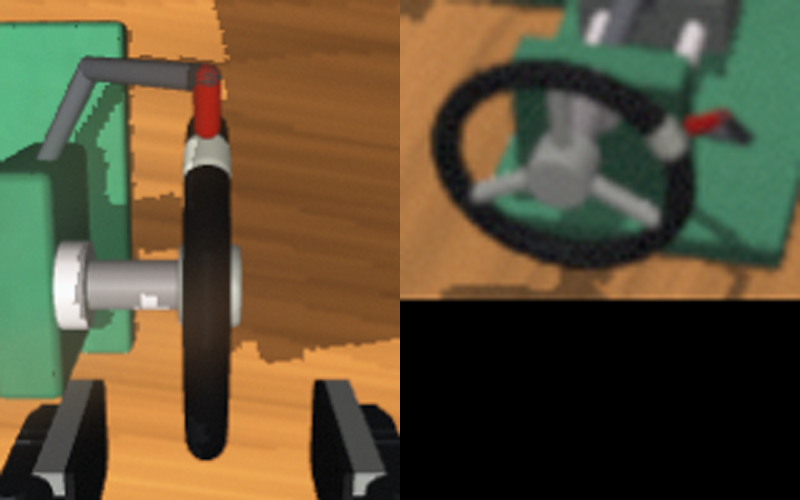

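The wrist view puts the band's lower edge at 52°, so its middle is at 59.6° (pointer 60°). The side view agrees at about 59°, so the wheel is set. Now on to the rail.

>>> {"fn": "carry_out", "kwargs": {"motion": [0,0,-0.014,-0.28,-3.12,0,0.7,0,0,-0.014,-0.28,-3.12,0,0.7,0,0,-0.014,-0.28,-3.12,0,0.7,0,0,-0.014,-0.28,-3.12,0,0.7,0,0,-0.014,-0.28,-3.12,0,0.7,0,0,-0.014,-0.28,-3.12,0,0.7,0,0,-0.014,-0.28,-3.12,0,0.7,0,0,-0.014,-0.28,-3.12,0,0.7,0,0,-0.014,-0.28,-3.12,0,0.7,0,0,-0.014,-0.28,-3.12,0,0.7]}}

```text
time: 16.85
position: [512.2, -28.5, 374.7]
tool_rot: [-0.006, -0.004, 1.0, 0.001]
ft_force: [0.4, -0.9, -0.1]
width: 0.702
```

>>> {"fn": "carry_out", "kwargs": {"motion": [0,0,-0.014,-0.28,-3.12,0,0.7,0,0,-0.014,-0.28,-3.12,0,0.7,0,0,-0.014,-0.28,-3.12,0,0.7,0,0,-0.014,-0.28,-3.12,-1,0.7,0,0,-0.014,-0.28,-3.12,-1,0.7,0,0,-0.014,-0.28,-3.12,-1,0.7,0,0,-0.014,-0.28,-3.12,-1,0.7,0,0,-0.014,-0.28,-3.12,-1,0.7,0,0,-0.014,-0.28,-3.12,0,0.7,0,0,-0.014,-0.28,-3.12,0,0.7]}}

```text
time: 17.85
position: [484.2, -340.4, 324.1]
tool_rot: [-0.006, 0.066, 0.998, 0.002]
ft_force: [-0.4, -0.3, 0.7]
width: 0.699
```

```bash
python3 - <<'E'
from h import *
C,im,d=load("scene0")
print("tumbler foot approx",onz(C,[(200,358),(200,369),(188,358),(212,358)],0).round(0))
r.grab_frame("wrist");r.grab_frame("wrist")
rp();C,im,d=grab("wrist","r0");rp();P=cloud(C,d);z=P[...,2]
m=((d>0)&(abs(z-32)<7)&(abs(P[...,0]-485)<110)&(abs(P[...,1]+339)<80)).astype(np.uint8)
n,l,s,_=cv2.connectedComponentsWithStats(m)
for k in np.argsort(-s[1:,4])[:2]+1:
    q=P[l==k];print(s[k],cv2.minAreaRect(q[:,:2].astype(np.float32)),np.median(q[:,2]))
t=(d>0)&(z>60)&(z<105)&(P[...,0]>350)&(P[...,0]<700)&(P[...,1]<-300)
print("tall",t.sum(),P[t].min(0) if t.any() else 0,P[t].max(0) if t.any() else 0)
E
```

```text
tumbler foot approx [[ 665. -341.    0.]
 [ 686. -354.    0.]
 [ 648. -362.    0.]
 [ 682. -320.    0.]]
 t 17.95 tcp [ 483.8 -342.3  324.2] grasp [ 481.9 -341.8  169.2] toolz [-0.012  0.003 -1.   ] jaw 82.3 F [ 0.5  0.  -0.9] M [-0.01 -0.05  0.04] w 0.7 q [-0.83  0.09 -0.06  1.43 -0.01 -0.7 ]
 t 18.0 tcp [ 484.1 -340.6  324.3] grasp [ 482.2 -340.   169.3] toolz [-0.012  0.004 -1.   ] jaw 82.3 F [1.1 0.7 0.6] M [-0.01 -0.02 -0.01] w 0.705 q [-0.83  0.09 -0.06  1.43 -0.01 -0.7 ]
[ 259  120   54  159 7895] ((484.59368896484375, -340.8427734375), (45.16105651855469, 149.8600311279297), 82.68154907226562) 32.93037967800507
tall 0 0 0
```

The rail is at (484.6, -340.8) with yaw 82.7°, sizes matching. Descend and grip.

>>> {"fn": "carry_out", "kwargs": {"motion": [-0.004,-0.012,0.007,0.05,-0.03,-3,0.7,0,0,0,0,0,-3,0.7,0,0,0,0,0,-3,0.7,0,0,0,0,0,-2.5,0.7,0,0,0,0,0,-1.5,0.7,0,0,0,0,0,-0.7,0.7,0,0,0,0,0,0,0.7,0,0,0,0,0,0,0.7,0,0,0,0,0,0,0.3,0,0,0,0,0,0,0.3], "grip_force": 80}}

```text
time: 19.0
position: [485.6, -340.2, 189.9]
tool_rot: [0.001, 0.062, 0.998, -0.001]
ft_force: [-1.4, 1.1, 9.2]
width: 0.503
```

>>> {"fn": "carry_out", "kwargs": {"motion": [0,0,0,0,0,0,0.3,0,0,0,0,0,0,0.3,0,0,0,0,0,0,0.3,0,0,0,0,0,0,0.3,0,0,0,0,0,0,0.3,0,0,0,0,0,1,0.3,0,0,0,0,0,2,0.3,0,0,0,0,0,3,0.3,0,0,0,0,0,3,0.3,0,0,0,0,0,3,0.3]}}

```text
time: 20.0
position: [484.9, -339.5, 309.8]
tool_rot: [0.0, 0.062, 0.998, -0.0]
ft_force: [-0.3, 0.6, -1.8]
width: 0.503
```

```bash
python3 - <<'E'
from h import *
r.grab_frame("wrist");r.grab_frame("wrist")
o=rp();C,im,d=grab("wrist","r1");P=cloud(C,d);M=rot(o["tool_rot"]);p=np.array(o["position"])
# in tool frame, find rail-coloured pixels
T=(P-p)@M
hsv=cv2.cvtColor(im,cv2.COLOR_RGB2HSV)
m=(d>0)&(T[...,2]>145)&(T[...,2]<175)&(abs(T[...,0])<100)&(abs(T[...,1])<26)
q=T[m];print(m.sum(),q.min(0),q.max(0));print("top depth tool z",np.percentile(q[:,2],[5,25,50,75]))
# plane fit of top away from pads
k=m&(T[...,2]<162);q=T[k&(abs(T[...,0])>20)];A=np.c_[q[:,:2],np.ones(len(q))];print(np.linalg.lstsq(A,q[:,2],rcond=None)[0])
print("xrange",np.percentile(q[:,0],[.5,99.5]),cv2.minAreaRect(q[:,:2].astype(np.float32)))
E
```

```text
t 20.1 tcp [ 485.9 -340.6  313.6] grasp [ 486.7 -341.5  158.7] toolz [ 0.005 -0.006 -1.   ] jaw 82.9 F [ 0.6 -1.1 -1.6] M [-0.06 -0.02  0.  ] w 0.503 q [-0.83  0.08 -0.09  1.39 -0.   -0.71]
24150 [-49.37410953 -25.96245859 145.04134314] [ 76.0653411   25.98467346 167.94374981]
top depth tool z [155.87310076 156.59307355 157.00287067 157.40178288]
[-1.36506084e-03 -2.35558868e-03  1.57045079e+02]
xrange [-46.14014408  76.00526812] ((13.380855560302734, -0.9020366668701172), (125.5184326171875, 45.42354202270508), 0.2068512886762619)
```

The rail is held: its top is 157 mm ahead of the TCP and its leading end is at tool x=+76. Carry it above the table and rotate by -1.30 rad.

>>> {"fn": "carry_out", "kwargs": {"motion": [0,0,-0.13,1.02,2.976,0,0.3,0,0,-0.13,1.02,2.976,0,0.3,0,0,-0.13,1.02,2.976,0,0.3,0,0,-0.13,1.02,2.976,0,0.3,0,0,-0.13,1.02,2.976,0,0.3,0,0,-0.13,1.02,2.976,0,0.3,0,0,-0.13,1.02,2.976,0,0.3,0,0,-0.13,1.02,2.976,0,0.3,0,0,-0.13,1.02,2.976,0,0.3,0,0,-0.13,1.02,2.976,0,0.3]}}

```text
time: 21.15
position: [586.9, -40.7, 306.7]
tool_rot: [-0.001, 0.656, 0.755, -0.001]
ft_force: [1.2, -0.5, -2.0]
width: 0.504
```

```bash
python3 - <<'E'
from h import *
for i in range(5): r.grab_frame("wrist")
o=rp();C,im,d=grab("wrist","r2");P=cloud(C,d)
org=hub-7.5*cx-255*cy;org[2]=0;print("org",org)
L=np.stack([(P-org)@cx,(P-org)@cy,P[...,2]],-1)
ok=d>0
def st(m,n): 
    m=m&ok;q=L[m];print(n,m.sum(),*(np.percentile(q,[2,50,98],axis=0).round(1).tolist() if len(q) else []))
st((abs(L[...,2]-72)<3)&(abs(L[...,0]-37)<20)&(L[...,1]>-150)&(L[...,1]<25),"fence top")
st((abs(L[...,2]-60)<3)&(L[...,0]<40)&(L[...,0]>-100)&(L[...,1]>-20)&(L[...,1]<25),"table near end")
st((abs(L[...,2]-96)<3)&(abs(L[...,0]-7)<40)&(L[...,1]>10)&(L[...,1]<80),"stop top")
st((im[...,0]>im[...,2].astype(int)+50)&(L[...,2]<90)&(L[...,2]>65)&(abs(L[...,0]-7)<30)&(L[...,1]>0)&(L[...,1]<40),"brass")
M=rot(o["tool_rot"]);p=np.array(o["position"]);T=(P-p)@M
m=ok&(abs(T[...,2]-157)<4)&(abs(T[...,0])<90)&(T[...,0]>-10)&(abs(T[...,1])<28);q=L[m]
print("rail top local",cv2.minAreaRect(q[:,:2].astype(np.float32)),"end y",np.percentile(q[:,1],99.5),"x",np.percentile(q[:,0],[.5,99.5]),"z",np.median(q[:,2]))
print("TCP local",(p-org)@cx,(p-org)@cy)
# fence line direction
m=ok&(abs(L[...,2]-72)<2.5)&(abs(L[...,0]-37)<15)&(L[...,1]>-60)&(L[...,1]<25);q=L[m][:,:2]
if len(q)>50:print("fence rect",cv2.minAreaRect(q.astype(np.float32)))
E
```

```text
t 21.4 tcp [586.7 -42.2 307. ] grasp [586.4 -42.2 152. ] toolz [-0.002 -0.    -1.   ] jaw 8.5 F [-0.5 -0.2 -2.1] M [-0.03 -0.05  0.03] w 0.501 q [-0.29  0.07 -0.11  1.39 -0.    1.13]
org [575.6909407   31.74258913   0.        ]
fence top 2483 [29.8, -95.1, 71.4] [39.0, -22.9, 72.8] [43.9, 17.5, 74.2]
table near end 6866 [-83.4, -18.6, 59.3] [-45.0, 5.7, 60.8] [26.5, 18.3, 62.2]
stop top 3104 [-13.3, 29.3, 93.0] [7.7, 38.4, 96.3] [27.7, 58.3, 98.1]
brass 436 [1.5, 16.1, 77.9] [6.8, 22.9, 81.7] [12.4, 28.9, 84.1]
rail top local ((-0.5921916961669922, -42.256080627441406), (84.83010864257812, 55.40952682495117), 89.87244415283203) end y 0.10646248366330723 x [-23.09256439  21.88327637] z 150.02524647272574
TCP local -0.13488734665125257 -74.71683395373638
fence rect ((38.822105407714844, -20.528793334960938), (16.18575668334961, 79.32154846191406), 4.272894859313965)
```

View pics/r2.png

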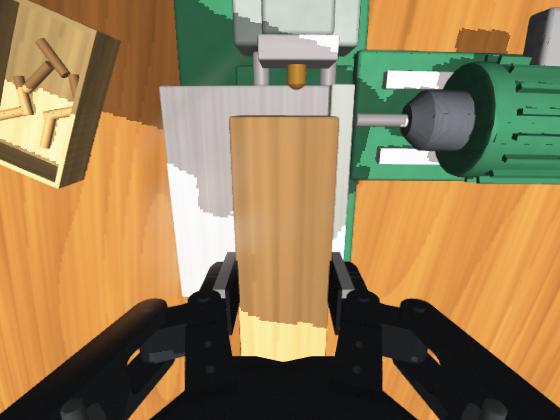

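This picture shows the rail square over the table: rail end at row 117, plunger nose at (297,88), fence on the right. Measured fence face x is 29.8, stop face y 29.3 and nose y 16.1 (specified 30, 30 and 16), so the frame is good. Lowering.

>>> {"fn": "carry_out", "kwargs": {"motion": [0,0,0,0,0,-1.1,0.3,0,0,0,0,0,-1.1,0.3,0,0,0,0,0,-1.1,0.3,0,0,0,0,0,-1.1,0.3,0,0,0,0,0,-1.0,0.3,0,0,0,0,0,-0.1,0.3,0,0,0,0,0,-0.1,0.3,0,0,0,0,0,-0.1,0.3,0,0,0,0,0,0,0.3,0,0,0,0,0,0,0.3]}}

```text
time: 22.45
position: [587.2, -42.1, 251.4]
tool_rot: [0.0, 0.654, 0.757, -0.0]
ft_force: [-0.5, 0.1, -1.7]
width: 0.504
```

>>> {"fn": "carry_out", "kwargs": {"motion": [0,0,0,0,0,-0.05,0.3,0,0,0,0,0,-0.05,0.3,0,0,0,0,0,-0.05,0.3,0,0,0,0,0,-0.05,0.3,0,0,0,0,0,0,0.3,0,0,0,0,0,0,0.3,0,0,0,0,0,0,0.3,0,0,0,0,0,0,0.3,0,0,0,0,0,0,0.3,0,0,0,0,0,0,0.3]}}

```text
time: 23.45
position: [587.1, -42.0, 249.8]
tool_rot: [0.0, 0.654, 0.757, -0.0]
ft_force: [-2.3, 0.9, 6.7]
width: 0.507
```

In contact with the table at about 7 N. Now slide towards the fence.

>>> {"fn": "carry_out", "kwargs": {"motion": [0,0,0,0.148,0.022,0,0.3,0,0,0,0.148,0.022,0,0.3,0,0,0,0.148,0.022,0,0.3,0,0,0,0.148,0.022,0,0.3,0,0,0,0.099,0.015,0,0.3,0,0,0,0,0,0,0.3,0,0,0,0,0,0,0.3,0,0,0,0,0,0,0.3,0,0,0,0,0,0,0.3,0,0,0,0,0,0,0.3]}}

```text
time: 24.45
position: [593.9, -41.2, 249.9]
tool_rot: [0.0, 0.654, 0.757, -0.001]
ft_force: [-4.6, -0.1, 6.4]
width: 0.507
```

>>> {"fn": "carry_out", "kwargs": {"motion": [0,0,0,0.05,0.007,0,0.3,0,0,0,0.05,0.007,0,0.3,0,0,0,0.05,0.007,0,0.3,0,0,0,0,0,0,0.3,0,0,0,0,0,0,0.3,0,0,0,0,0,0,0.3,0,0,0,0,0,0,0.3,0,0,0,0,0,0,0.3,0,0,0,0,0,0,0.3,0,0,0,0,0,0,0.3]}}

```text
time: 25.45
position: [594.5, -41.1, 249.8]
tool_rot: [-0.001, 0.654, 0.757, -0.002]
ft_force: [-12.8, -2.7, 11.5]
width: 0.499
```

Fence contact made. Read squareness and torque before sliding.

```bash
cat > st.py <<'E'
from h import *
o=rp();org=hub-7.5*cx-255*cy;org[2]=0
p=np.array(o["position"]);F=np.array(o["ft_force"]);M=rot(o["tool_rot"]);T=np.array(o["wrist_torque"])
print("local TCP",((p-org)@cx).round(2),((p-org)@cy).round(2),"F fence",(F@cx).round(1),"F stop",(F@cy).round(1),"Fz",F[2].round(1),"jaw deg",np.degrees(np.arctan2(M[1,1],M[0,1])).round(2))
E
python3 st.py
```

```text
t 25.45 tcp [594.5 -41.1 249.8] grasp [594.  -41.4  94.8] toolz [-0.003 -0.002 -1.   ] jaw 8.4 F [-12.8  -2.7  11.5] M [-0.5   2.62  0.38] w 0.499 q [-0.29  0.12 -0.16  1.29 -0.    1.14]
local TCP 7.74 -74.84 F fence -13.0 F stop -0.7 Fz 11.5 jaw deg 8.39
```

>>> {"fn": "carry_out", "kwargs": {"motion": [0,0,0,-0.048,0.321,0,0.3,0,0,0,-0.048,0.321,0,0.3,0,0,0,-0.048,0.321,0,0.3,0,0,0,-0.048,0.321,0,0.3,0,0,0,-0.048,0.321,0,0.3,0,0,0,-0.048,0.321,0,0.3,0,0,0,-0.048,0.321,0,0.3,0,0,0,0,0,0,0.3,0,0,0,0,0,0,0.3,0,0,0,0,0,0,0.3]}}

```text
time: 26.45
position: [591.5, -20.6, 249.9]
tool_rot: [0.001, 0.654, 0.756, -0.003]
ft_force: [-11.5, -15.7, 8.1]
width: 0.501
```

```bash
python3 st.py
```

```text
t 26.45 tcp [591.5 -20.6 249.9] grasp [591.1 -21.6  94.9] toolz [-0.003 -0.007 -1.   ] jaw 8.3 F [-11.5 -15.7   8.1] M [-3.2   2.34  0.62] w 0.501 q [-0.25  0.11 -0.18  1.28 -0.01  1.17]
local TCP 7.85 -54.08 F fence -13.8 F stop -13.8 Fz 8.1 jaw deg 8.29
```

>>> {"fn": "carry_out", "kwargs": {"motion": [0,0,0,-0.015,0.1,0,0.3,0,0,0,-0.015,0.1,0,0.3,0,0,0,-0.015,0.1,0,0.3,0,0,0,-0.015,0.1,0,0.3,0,0,0,-0.015,0.1,0,0.3,0,0,0,-0.015,0.1,0,0.3,0,0,0,-0.015,0.1,0,0.3,0,0,0,0,0,0,0.3,0,0,0,0,0,0,0.3,0,0,0,0,0,0,0.3]}}

```text
time: 27.45
position: [590.6, -14.2, 249.9]
tool_rot: [0.002, 0.654, 0.756, -0.004]
ft_force: [-10.5, -19.8, 8.0]
width: 0.501
```

```bash
python3 st.py
```

```text
t 27.45 tcp [590.6 -14.2 249.9] grasp [590.2 -15.6  94.9] toolz [-0.002 -0.009 -1.   ] jaw 8.2 F [-10.5 -19.8   8. ] M [-4.15  2.27  0.52] w 0.501 q [-0.24  0.11 -0.18  1.28 -0.01  1.18]
local TCP 7.88 -47.68 F fence -13.3 F stop -18.0 Fz 8.0 jaw deg 8.25
```

>>> {"fn": "carry_out", "kwargs": {"motion": [0,0,0,-0.008,0.05,0,0.3,0,0,0,-0.008,0.05,0,0.3,0,0,0,-0.008,0.05,0,0.3,0,0,0,-0.008,0.05,0,0.3,0,0,0,0,0,0,0.3,0,0,0,0,0,0,0.3,0,0,0,0,0,0,0.3,0,0,0,0,0,0,0.3,0,0,0,0,0,0,0.3,0,0,0,0,0,0,0.3]}}

```text
time: 28.45
position: [590.3, -12.4, 249.9]
tool_rot: [0.002, 0.654, 0.756, -0.004]
ft_force: [-10.5, -21.9, 7.4]
width: 0.501
```

```bash
python3 st.py
```

```text
t 28.45 tcp [590.3 -12.4 249.9] grasp [590.  -13.8  94.9] toolz [-0.002 -0.009 -1.   ] jaw 8.2 F [-10.5 -21.9   7.4] M [-4.37  2.19  0.61] w 0.501 q [-0.24  0.11 -0.18  1.28 -0.01  1.19]
local TCP 7.89 -45.82 F fence -13.6 F stop -20.1 Fz 7.4 jaw deg 8.24
```

>>> {"fn": "carry_out", "kwargs": {"motion": [0,0,0,-0.008,0.05,0,0.3,0,0,0,-0.008,0.05,0,0.3,0,0,0,0,0,0,0.3,0,0,0,0,0,0,0.3,0,0,0,0,0,0,0.3,0,0,0,0,0,0,0.3,0,0,0,0,0,0,0.3,0,0,0,0,0,0,0.3,0,0,0,0,0,0,0.3,0,0,0,0,0,0,0.3]}}

```text
time: 29.45
position: [590.2, -11.4, 249.9]
tool_rot: [0.002, 0.655, 0.756, -0.004]
ft_force: [-10.1, -22.3, 7.2]
width: 0.503
```

```bash
python3 st.py
```

```text
t 29.45 tcp [590.2 -11.4 249.9] grasp [589.8 -12.8  94.9] toolz [-0.002 -0.009 -1.   ] jaw 8.2 F [-10.1 -22.3   7.2] M [-4.42  2.19  0.54] w 0.503 q [-0.24  0.11 -0.18  1.28 -0.01  1.19]
local TCP 7.87 -44.85 F fence -13.3 F stop -20.6 Fz 7.2 jaw deg 8.23
```

>>> {"fn": "carry_out", "kwargs": {"motion": [0,0,0,-0.008,0.05,0,0.3,0,0,0,-0.008,0.05,0,0.3,0,0,0,0,0,0,0.3,0,0,0,0,0,0,0.3,0,0,0,0,0,0,0.3,0,0,0,0,0,0,0.3,0,0,0,0,0,0,0.3,0,0,0,0,0,0,0.3,0,0,0,0,0,0,0.3,0,0,0,0,0,0,0.3]}}

```text
time: 30.45
position: [590.1, -10.7, 249.9]
tool_rot: [0.002, 0.655, 0.756, -0.004]
ft_force: [-9.3, -22.7, 7.4]
width: 0.505
```

```bash
python3 st.py
```

```text
t 30.45 tcp [590.1 -10.7 249.9] grasp [589.7 -12.2  94.9] toolz [-0.002 -0.01  -1.   ] jaw 8.2 F [ -9.3 -22.7   7.4] M [-4.84  2.21  0.59] w 0.505 q [-0.24  0.11 -0.18  1.28 -0.01  1.19]
local TCP 7.88 -44.09 F fence -12.5 F stop -21.1 Fz 7.4 jaw deg 8.22
```

```bash
cat > gap.py <<'E'
import sys
from h import *
o=r.get_obs();C,im,d=grab("wrist",sys.argv[1]);P=cloud(C,d);org=hub-7.5*cx-255*cy;org[2]=0
L=np.stack([(P-org)@cx,(P-org)@cy,P[...,2]],-1);M=rot(o["tool_rot"]);T=(P-np.array(o["position"]))@M
for x in(-8,0,7,14,22):
    m=(d>0)&(abs(L[...,0]-x)<3);a=m&(abs(L[...,2]-92)<3)&(L[...,1]<32)&(L[...,1]>0);b=m&(abs(L[...,2]-96)<3.0)&(L[...,1]>22)&(im.std(2)<14)
    a&=im[...,0]>im[...,2].astype(int)+30
    print(x,"rail end y",np.percentile(L[a][:,1],99).round(2) if a.sum()>5 else None,"tool x",np.percentile(T[a][:,0],99).round(2) if a.sum()>5 else None,"stop edge y",np.percentile(L[b][:,1],1).round(2) if b.sum()>5 else None)
k=(d>0)&(im[...,0]>im[...,2].astype(int)+30)&(abs(L[...,2]-92)<4)&(abs(L[...,0]-7.5)<30)&(L[...,1]>-30)&(L[...,1]<32);q=L[k];print("rail x",np.percentile(q[:,0],[1,99]),"z",np.median(q[:,2]))
# column profile through the joint
u=int(proj(C,[org+7.5*cx+30*cy+92*ez])[0,0]);v0=int(proj(C,[org+7.5*cx+30*cy+94*ez])[0,1])
for v in range(v0-7,v0+8): print(v,im[v,u],L[v,u].round(1))
E
python3 gap.py g1
```

```text
-8 rail end y 28.97 tool x 74.43 stop edge y 29.49
0 rail end y 28.91 tool x 74.42 stop edge y 29.42
7 rail end y 28.86 tool x 74.41 stop edge y 29.37
14 rail end y 28.83 tool x 74.42 stop edge y 29.34
22 rail end y 28.81 tool x 74.45 stop edge y 29.3
rail x [-14.82356709  28.8490105 ] z 92.85841340560701
107 [191 183 182] [ 7.3 32.7 96.5]
108 [191 184 182] [ 7.3 32.4 96.5]
109 [192 184 181] [ 7.3 32.  96.9]
110 [191 184 181] [ 7.3 31.6 97.6]
111 [191 184 181] [ 7.3 31.2 96.9]
112 [189 183 180] [ 7.3 30.8 95.1]
113 [189 181 179] [ 7.3 30.5 98.1]
114 [188 179 177] [ 7.3 30.1 96.7]
115 [157 149 148] [ 7.3 29.8 97.5]
116 [127 120 118] [ 7.3 29.4 96.1]
117 [132 101  70] [ 7.2 28.9 92.6]
118 [188 142  90] [ 7.3 28.5 93.6]
119 [202 154  98] [ 7.2 28.1 92.2]
120 [201 153  97] [ 7.2 27.7 92.6]
121 [202 154  99] [ 7.2 27.3 92.6]
```

>>> {"fn": "carry_out", "kwargs": {"motion": [0,0,0,-0.008,0.05,0,0.3,0,0,0,-0.008,0.05,0,0.3,0,0,0,0,0,0,0.3,0,0,0,0,0,0,0.3,0,0,0,0,0,0,0.3,0,0,0,0,0,0,0.3,0,0,0,0,0,0,0.3,0,0,0,0,0,0,0.3,0,0,0,0,0,0,0.3,0,0,0,0,0,0,0.3]}}

```text
time: 31.5
position: [590.0, -10.3, 250.0]
tool_rot: [0.003, 0.655, 0.756, -0.005]
ft_force: [-9.2, -28.4, 7.3]
width: 0.5
```

```bash
python3 st.py; python3 gap.py g2
```

```text
t 31.5 tcp [590.  -10.3 250. ] grasp [589.7 -12.1  95. ] toolz [-0.002 -0.012 -1.   ] jaw 8.2 F [ -9.2 -28.4   7.3] M [-5.74  2.09  0.75] w 0.5 q [-0.24  0.1  -0.18  1.28 -0.01  1.19]
local TCP 7.91 -43.75 F fence -13.4 F stop -26.7 Fz 7.3 jaw deg 8.19
-8 rail end y 28.7 tool x 74.06 stop edge y 29.53
0 rail end y 28.97 tool x 74.41 stop edge y 29.5
7 rail end y 28.93 tool x 74.42 stop edge y 29.45
14 rail end y 28.87 tool x 74.42 stop edge y 29.4
22 rail end y 28.85 tool x 74.44 stop edge y 29.38
rail x [-14.76358429  28.84565049] z 92.87298771571942
107 [190 183 181] [ 7.3 32.8 96.7]
108 [192 183 181] [ 7.3 32.4 96. ]
109 [191 183 180] [ 7.3 32.  97.3]
110 [191 183 181] [ 7.3 31.7 96.1]
111 [191 183 182] [ 7.3 31.3 96.4]
112 [190 182 179] [ 7.3 30.9 95.8]
113 [188 180 178] [ 7.3 30.6 97.2]
114 [189 180 178] [ 7.3 30.2 97.4]
115 [163 156 153] [ 7.3 29.8 95.8]
116 [137 128 126] [ 7.3 29.4 96.6]
117 [105  84  66] [ 7.3 28.9 92.7]
118 [185 141  90] [ 7.3 28.5 92. ]
119 [200 153  97] [ 7.3 28.2 92.9]
120 [201 154  98] [ 7.3 27.8 92.3]
121 [201 152  97] [ 7.3 27.4 93.3]
```

Force jumped with no further grasp travel, so the rail is seated. Check its pitch and squareness from the top plane.

```bash
cat > pl.py <<'E'
import sys
from h import *
C,im,d=load(sys.argv[1]);P=cloud(C,d);org=hub-7.5*cx-255*cy;org[2]=0
L=np.stack([(P-org)@cx,(P-org)@cy,P[...,2]],-1)
a=(d>0)&(im[...,0]>im[...,2].astype(int)+30)&(abs(L[...,2]-92)<4)&(abs(L[...,0]-7.5)<20)&(L[...,1]>-100)&(L[...,1]<28)&(abs(L[...,1]+45)>18)
b=(d>0)&(abs(L[...,2]-60)<4)&(L[...,0]<-25)&(L[...,0]>-80)&(L[...,1]>-140)&(L[...,1]<15)
for n,m in(("rail",a),("table",b)):
    q=L[m];x=np.linalg.lstsq(np.c_[q[:,:2],np.ones(len(q))],q[:,2],rcond=None)[0];print(n,m.sum(),"y range",q[:,1].min().round(),q[:,1].max().round(),"slopes mrad",(x[:2]*1000).round(2),"z at (7.5,-10)",(x@[7.5,-10,1]).round(2),"z home end",(x@[7.5,30,1]).round(2))
E
python3 pl.py g2
```

```text
rail 15300 y range -96.0 28.0 slopes mrad [-2.6  -0.64] z at (7.5,-10) 92.89 z home end 92.86
table 14173 y range -140.0 15.0 slopes mrad [1.21 0.63] z at (7.5,-10) 60.88 z home end 60.9
```

The rail is flat on the table (32.0 mm above it, pitch about 1 mrad) and parallel to the stop. One small extra push, then settle.

>>> {"fn": "carry_out", "kwargs": {"motion": [0,0,0,-0.006,0.04,0,0.3,0,0,0,-0.003,0.02,0,0.3,0,0,0,0,0,0,0.3,0,0,0,0,0,0,0.3,0,0,0,0,0,0,0.3,0,0,0,0,0,0,0.3,0,0,0,0,0,0,0.3,0,0,0,0,0,0,0.3,0,0,0,0,0,0,0.3,0,0,0,0,0,0,0.3]}}

```text
time: 32.55
position: [590.0, -10.1, 250.0]
tool_rot: [0.003, 0.655, 0.756, -0.005]
ft_force: [-9.3, -31.4, 5.4]
width: 0.505
```

```bash
python3 st.py; python3 gap.py g3 | head -6; python3 pl.py g3; python3 band.py b7 side
```

```text
t 32.55 tcp [590.  -10.1 250. ] grasp [589.7 -12.1  95. ] toolz [-0.002 -0.013 -1.   ] jaw 8.2 F [ -9.3 -31.4   5.4] M [-6.29  2.08  0.78] w 0.505 q [-0.24  0.1  -0.18  1.28 -0.01  1.19]
local TCP 7.93 -43.54 F fence -13.9 F stop -29.6 Fz 5.4 jaw deg 8.18
-8 rail end y 28.71 tool x 74.05 stop edge y 29.23
0 rail end y 28.63 tool x 74.04 stop edge y 29.54
7 rail end y 28.59 tool x 74.04 stop edge y 29.49
14 rail end y 28.91 tool x 74.42 stop edge y 29.45
22 rail end y 28.87 tool x 74.44 stop edge y 29.39
rail x [-14.77031859  28.8796215 ] z 92.87652972511451
rail 15325 y range -97.0 28.0 slopes mrad [-1.91 -1.  ] z at (7.5,-10) 92.9 z home end 92.86
table 14173 y range -140.0 15.0 slopes mrad [0.88 0.76] z at (7.5,-10) 60.86 z home end 60.89
 t 32.6 tcp [590.  -10.2 250. ] grasp [589.7 -12.1  95. ] toolz [-0.002 -0.013 -1.   ] jaw 8.2 F [ -9.4 -30.7   4.9] M [-6.25  2.07  0.79] w 0.503 q [-0.24  0.1  -0.18  1.28 -0.01  1.19]
side phi band candidates [56, 57, 58, 59, 60, 61, 62, 63, 64, 65, 66, 67, 68, 69, 70] wmean 62.728590847304034
```

```bash
python3 -c "
from workcell import r
print(r.sign_off())"
```

```text
the job is handed in; nothing more can be done
None
```

I cranked the wheel to the pointer, then put the rail home on the stop. The job was handed in at about 33 s with the gripper still holding the rail and pushing.

**Wheel:** it took three strokes, regrasping between them, plus a small correction. The last close wrist view put the middle of the band at about 59.6°, with the pointer at 60° by its stated position. The side camera disagreed slightly, reading about 58–59° after a parallax correction. At the end it read within 1° of its earlier value, so I see no sign that the wheel moved.

**Rail:**
- **Lie:** it is flat on the table. Its top is 32.0 mm above the table, with about 2 mrad of pitch.
- **Fence:** it presses on the fence with about 14 N.
- **Stop:** the end lies within a pixel of the stop edge (0.5–0.9 mm in the last look) and parallel to it. Over the last pushes the force rose from 21 to 30 N with no further grasp travel, so I take it as seated. I did not measure the plunger's travel directly.
- **Final push:** about 30 N along the fence at the wrist. I estimate roughly 10 N of that goes into the plunger spring and some more into friction.

**Not as planned:** one motion call was malformed and refused. The next call therefore lifted the gripper off the wheel early, but the band had not moved. The tool also leans about 0.7° under the push, though the rail does not.

I made no final check on the tumbler, glue bottle or dowel box, but the arm's path kept clear of all three.

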